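# Tip the mould block onto its drilled end

### The job

The drilled wooden mould block lies flat on the upper tread of the wooden tipping step. Push it along the tread and over the edge, without lifting it, so that it tumbles a quarter turn and comes to stand upright on its leading drilled end on the lower tread. Leave the second block and the brass weight on the bench where they are.

Things in the scene. Friction and masses are not known exactly. Their poses are not given: they have to be found in the camera images.
- block_mid (a point): centre of the loose wooden mould block lying flat on the step: 110 x 68 x 72 mm, about 0.4 kg, two layers, four dark holes in each small end. Its x axis runs along the 110 mm length through the drilled ends; at the start +x points towards the edge and lower tread, z is up (72 mm)
- step_edge (a point): middle of the upper edge of the fixed wooden step. x points level out over the lower tread (the way of the tumble), z up. Upper tread: at this height, 68 mm above the bench, 185 mm long, 78 mm between 10 mm high side strips. Lower tread: 60 mm below, 130 mm square inside a 10 mm high border. The block tips once its centre is just past the edge; pushed over 45 mm up it may tip early
- spare_block: a second, identical loose mould block (110 x 68 x 72 mm) lying flat on the bench near its front, not part of the job; origin at the centre of its underside, x along its length
- weight: loose brass knob weight, 26 mm wide and 43 mm high, standing on the bench at its left, not part of the job; origin at the centre of its underside

How it is judged:
By the outcome, as a careful person would: the job done as asked, in the order asked, and still so for the second after the job is handed in, with the robot touching nothing.
It also fails if it takes over 32 s, if anything falls off the work surface, if the arm or the gripper's body presses on something with over 40 N, if the wrist force passes 120 N, or if a joint passes its speed limit or range.

### The arm

A 6-joint arm with a two-finger parallel gripper is mounted at the origin on a cart in front of the work surface, level with it; the furniture and walls round the work are solid. World frame = base frame: x ahead of the robot, y to its left, z up, the work surface at z = 0. Lengths are in m, angles in rad, forces in N, time in s.
With the tool pointing down it reaches from about 0.225 to 0.875 m from the base axis. Payload 3.4 kg.
Tool frame: the origin (TCP) lies between the finger pads; the fingertips stand 11 mm ahead of it and the grasp point (between the pads) lies 8 mm behind it; z points along the fingers, y is the line along which they close (so a half turn about z gives the same grasp; the last joint's range is limited). The gripper opens to 85 mm and grips with 20 to 120 N. Pads are 22 mm wide; open, the fingers measure 114 mm over their backs; the gripper's body (76 mm by 85 mm) begins 54 mm behind the grasp point. The pads swing forward as they close: fully open they stand 13 mm farther back than shut.
Start: joints at [1.046, 0.276, 1.505, -0, 1.361, -0.121], TCP at [0.226, 0.529, 0.242] pointing down, gripper open.
Joint ranges: [-2.89, 2.89], [-0.75, 2.08], [0.22, 2.7], [-1.18, 4.32], [0.11, 2.71], [-2.7, 2.7]. Speed limits (rad/s): [2.57, 2.57, 3.14, 3.14, 3.14, 3.14].

### API

Orientations are given as a unit quaternion [w, x, y, z].
In Python, from rig import manip, imaging gives the robot as it stands. The module is installed in compiled form; this text tells all that it offers.
- The arm moves only by the tool jog_arm, never from a script. Its argument "deltas" is one flat list of numbers, 7 for each row, row after row: the turn, a rotation vector about the world's x, y, z in degrees, then the shift along the world's x, y, z in mm, then the opening, from 0 (shut) to 1 (fully open). In form: [ax, ay, az, tx, ty, tz, gripper, ax, ay, az, tx, ty, tz, gripper, ...]. A call has 1 to 20 rows; each row is the pose to reach, as a shift and turn from the pose commanded when the call began; what a row does not reach only later rows make up. A row lasts 1/10 s, in which the tool goes at most 50 mm and 8.59 degrees, less where a joint would pass 70% of its speed; a pose out of reach is approached as far as the arm can. A call with a gripper value outside its range is refused whole. The fingers move at their own pace and stop on an object; "grip_force" is the grip in N (left out, the last holds). Time passes only in rows, so rows that repeat a pose let the fingers close. It gives the time, the measured TCP pose, the force, the opening and the grip force at its end, in the units of the state.
- manip.get_state(): the state, without advancing time (a new reading comes with each control period).
- imaging.get_image(name): name is "scene" or "top" or "wrist"; returns the picture (400x640x3 uint8, blue, green, red); there is no depth.
- imaging.calibration(name): a dict with "mtx" (3x3 intrinsics, pixels), "cam_to_world" (4x4, takes a point from camera to world coordinates). Camera axes: x right, y down, z forward; pixel columns grow to the right and rows downward; lengths in m; the calibration is good to about 2 mm. The wrist camera is an equidistant fisheye: a pixel r from the principal point sees the ray r / f radians off the axis. A picture is of the moment at which its call begins: read the wrist's pose just before it. calibration takes no time and is no camera call; for the wrist camera it gives the pose at the moment of the call.
- manip.sign_off(): hands the job in; it is judged then, once.
The state is a dict: "clock": time; "qpos": joint angles; "qd": joint speeds; "effort": joint torques, N m; "position": TCP position; "ee_rot": TCP orientation; "contact_force": force on the tool from outside, world axes, zero at the start; "moment": the same for the moment, N m; "width": finger opening in m; "gripper_force": force on a finger pad.
Only numpy, scipy, OpenCV 4.12 (cv2) and the standard library are available. Lean on these libraries where they do the work, as an engineer would, in place of code of your own. Each camera call takes 0.05 s, during which the arm holds its last target. There are 200 camera calls.

## Working session

There is one attempt and no reset: what is moved stays moved. The work goes in short steps, Python scripts to look and compute and a tool call to move; the robot and the scene stay as the last step left them, time stands still between calls to the robot, and variables do not carry over. Pictures are saved under pics/ and viewed, at most 10 in all, crops included, and the job is handed in when it is done.

Besides the shell and the picture viewer there is one more tool, called after "Call:" as a command line: name --argument value ..., lists and objects as JSON in quotes. jog_arm: Moves the arm, as the interface text tells. Its arguments: {"type":"object","properties":{"deltas":{"type":"array"},"grip_force":{"type":"number"}},"required":["deltas"]}

```bash
mkdir -p pics; python3 - <<'E'
from rig import manip, imaging
import cv2
for n in("scene","top"):
    cv2.imwrite(f"pics/{n}0.png",imaging.get_image(n)); c=imaging.calibration(n); print(n,c["mtx"].tolist(),c["cam_to_world"].round(4).tolist())
s=manip.get_state(); print(s["clock"],s["position"],s["ee_rot"],s["width"])
E
```

```text
scene [[478.75583583208794, 0.0, 319.0391540733846], [0.0, 478.75583583208794, 195.77393376798278], [0.0, 0.0, 1.0]] [[0.6524, -0.5158, 0.5553, -0.1666], [-0.7577, -0.4608, 0.4621, -0.5188], [0.0175, -0.7222, -0.6914, 0.8472], [0.0, 0.0, 0.0, 1.0]]
top [[502.2444826453145, 0.0, 320.4308013674015], [0.0, 502.2444826453145, 202.53075351849978], [0.0, 0.0, 1.0]] [[0.0384, -0.9771, 0.2094, 0.2373], [-0.9993, -0.0371, 0.0099, 0.004], [-0.0019, -0.2096, -0.9778, 1.1565], [0.0, 0.0, 0.0, 1.0]]
0.1 [0.22572223 0.52836905 0.24153544] [-2.57283162e-04  2.00550426e-01  9.79683042e-01 -7.73318498e-04] 0.08564887380057058
```

View pics/scene0.png

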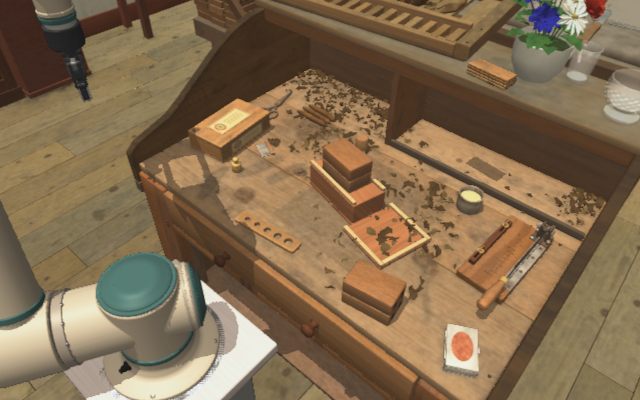

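View pics/top0.png

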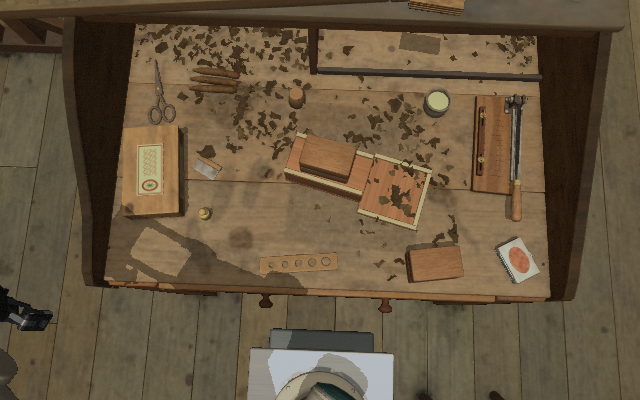

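The block is at top px (328,157), and the lower tread is to its right around (396,190). The spare block is at (435,263) and the weight at (204,213). I'll zoom in on the step.

```bash
python3 - <<'E'
import cv2
a=cv2.imread("pics/top0.png")[120:240,275:445]; cv2.imwrite("pics/t1.png",cv2.resize(a,None,fx=4.7,fy=4.7,interpolation=cv2.INTER_CUBIC))
a=cv2.imread("pics/scene0.png")[125:275,295:445]; cv2.imwrite("pics/s1.png",cv2.resize(a,None,fx=4,fy=4,interpolation=cv2.INTER_CUBIC))
E
```

```text
(no output)
```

View pics/t1.png

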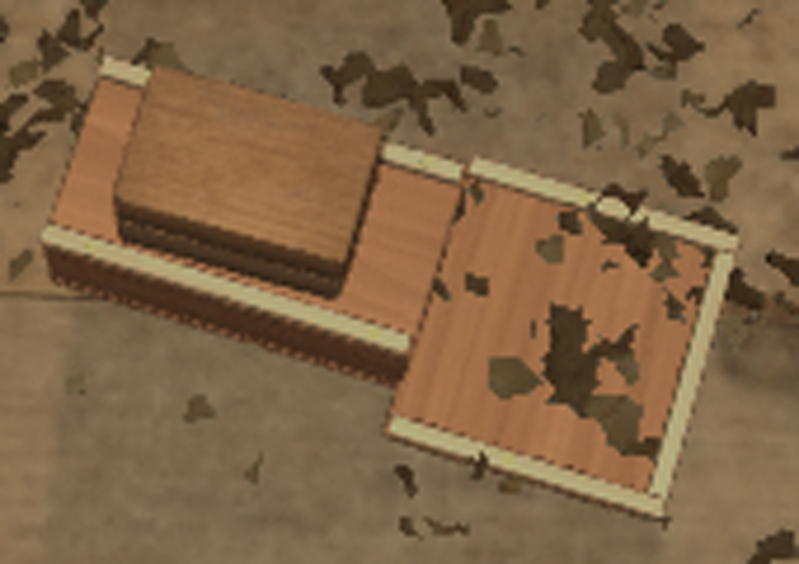

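View pics/s1.png

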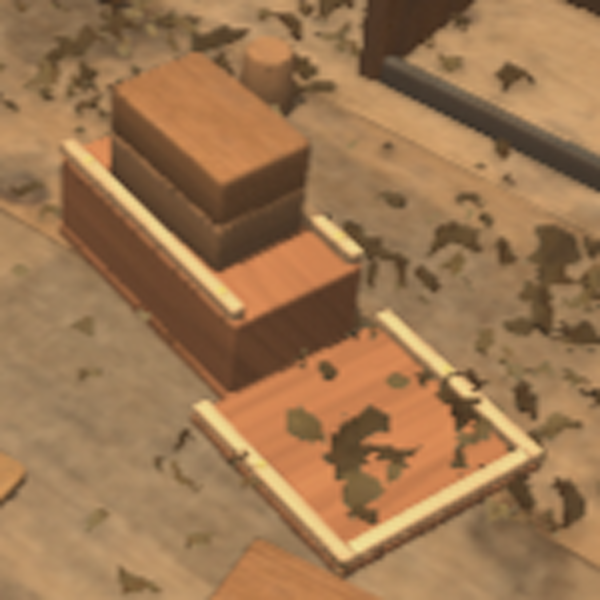

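Top crop: block top corners are (152,68), (385,130), (348,262) and (118,203). The step edge runs (464,172)–(408,342), and the lower tread's far corners are (738,240) and (662,515). The scene crop confirms the block lies clear between the strips.

```bash
cat >h.py <<'E'
import numpy as np
from rig import manip, imaging
def ray(n,u,z):
    c=imaging.calibration(n);T=np.array(c["cam_to_world"]);d=T[:3,:3]@np.linalg.solve(c["mtx"],[u[0],u[1],1]);o=T[:3,3]
    return (o+d*(z-o[2])/d[2])[:2]*1000
def crop(u,s,x,y): return ((u[0]+.5)/s-.5+x,(u[1]+.5)/s-.5+y)
E
python3 - <<'E'
from h import *
np.set_printoptions(precision=1,suppress=True)
t=lambda u,z:ray("top",crop(u,4.7,275,120),z)
s=lambda u,z:ray("scene",crop(u,4,295,125),z)
B=np.array([t(u,.14) for u in[(152,68),(385,130),(348,262),(118,203)]])
print(B,B.mean(0),"len",np.linalg.norm(B[1]-B[0]),np.linalg.norm(B[2]-B[1]))
S=np.array([s(u,.14) for u in[(113,90),(195,53),(309,150),(221,185)]]);print("scene",S,S.mean(0))
def ang(a,b):d=b-a;return np.degrees(np.arctan2(d[1],d[0]))
print("block ang",ang(B[0],B[1]),ang(B[3],B[2]),ang(S[0],S[3]),ang(S[1],S[2]))
print("strips z78 far",t((103,60),.078),t((463,167),.078),"near",t((45,230),.078),t((410,338),.078))
print("ang",ang(t((103,60),.078),t((463,167),.078)),ang(t((45,230),.078),t((410,338),.078)))
print("edge scene z78 near",s((240,305),.078),"far",s((358,250),.078))
for u in[(738,240),(662,515),(470,160),(390,425)]: print("low",t(u,.018))
E
```

```text
[[603.   48.7]
 [577.5 -57.6]
 [515.3 -42.5]
 [538.8  61.1]] [558.7   2.4] len 109.30919271959365 63.997968666757124
scene [[534.8  56.7]
 [596.3  43.1]
 [567.9 -63.9]
 [509.5 -45.1]] [552.1  -2.3]
block ang -103.47350676240501 -102.74035967240924 -103.96162331005713 -104.85052228415174
strips z78 far [628.5  75.2] [581.2 -98.9] near [542.5  98.6] [496.5 -75.4]
ang -105.18396261477356 -104.82328277335726
edge scene z78 near [492.8 -76.9] far [ 576.6 -100.7]
low [ 567.5 -242.6]
low [ 426.9 -204.5]
low [ 604.2 -108.1]
low [466.6 -71. ]
```

Call:
jog_arm --deltas '[0, 0, -8, 25, -35, 0, 0.25, 0, 0, -16, 55, -70, 0, 0.25, 0, 0, -24, 85, -105, 0, 0.25, 0, 0, -32, 115, -140, 0, 0.25, 0, 0, -40, 140, -175, 0, 0.25, 0, 0, -48, 170, -210, 0, 0.25, 0, 0, -56, 200, -245, 0, 0.25, 0, 0, -64, 225, -280, 0, 0.25, 0, 0, -72, 255, -315, 0, 0.25, 0, 0, -80, 280, -350, 0, 0.25, 0, 0, -82, 305, -385, 0, 0.25, 0, 0, -82, 330, -420, 0, 0.25, 0, 0, -82, 354, -446, 0, 0.25, 0, 0, -82, 354, -446, 0, 0.25, 0, 0, -82, 354, -446, 0, 0.25, 0, 0, -82, 354, -446, 0, 0.25]'

```text
clock: 1.7
position: [0.579, 0.0836, 0.242]
ee_rot: [-0.001, 0.794, 0.608, -0.0]
contact_force: [0.1, -0.3, 0.8]
width: 0.0213
gripper_force: 0.0
```

Call:
jog_arm --deltas '[-7.2, 2, 0, 1, 6, -10, 0.25, -14.5, 3.9, 0, 2, 10, -20, 0.25, -21.7, 5.8, 0, 2, 10, -30, 0.25, -29, 7.8, 0, 2, 10, -40, 0.25, -29, 7.8, 0, 2, 10, -60, 0.25, -29, 7.8, 0, 2, 10, -60, 0.25, -29, 7.8, 0, 2, 10, -60, 0.25]'

```text
clock: 2.4
position: [0.5813, 0.0935, 0.1827]
ee_rot: [0.158, 0.766, 0.588, -0.206]
contact_force: [-0.1, 0.4, 0.1]
width: 0.021
gripper_force: 0.0
```

```bash
python3 - <<'E'
from h import *
import cv2
a=imaging.get_image("scene")[75:275,270:470]; b=imaging.get_image("top")[80:240,250:450]
cv2.imwrite("pics/c2.png",np.hstack([cv2.resize(a,(400,400)),cv2.copyMakeBorder(cv2.resize(b,(400,320)),0,80,0,0,0)]))
s=manip.get_state();print(s["position"],s["ee_rot"],s["qpos"].round(2))
E
```

```text
[0.58212767 0.09278743 0.18401152] [ 0.1583079   0.76725303  0.58693934 -0.20436148] [ 0.3   0.5   1.42 -0.44  1.52  0.65]
```

View pics/c2.png

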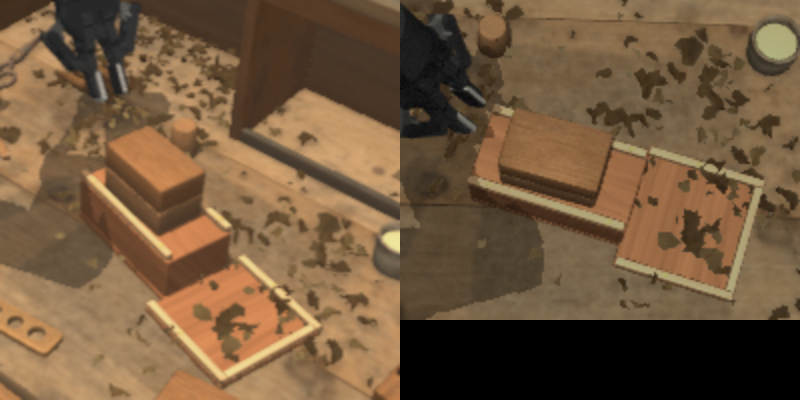

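The tilted, slightly open fingers sit clear behind the block's rear end. Next I descend, then approach slowly.

Call:
jog_arm --deltas '[0, 0, 0, 0, 0, -25, 0.25, 0, 0, 0, 0, 0, -50, 0.25, 0, 0, 0, 0, 0, -70, 0.25, 0, 0, 0, 0, 0, -82, 0.25, 0, 0, 0, 0, 0, -88, 0.25, 0, 0, 0, 0, 0, -88, 0.25, 0, 0, 0, -1, -4, -88, 0.25, 0, 0, 0, -2, -8, -88, 0.25, 0, 0, 0, -3, -12, -88, 0.25, 0, 0, 0, -4, -16, -88, 0.25, 0, 0, 0, -5, -20, -88, 0.25, 0, 0, 0, -5, -20, -88, 0.25]'

```text
clock: 3.7
position: [0.5767, 0.0721, 0.0945]
ee_rot: [0.158, 0.767, 0.587, -0.206]
contact_force: [0.5, 1.1, -0.4]
width: 0.0215
gripper_force: 0.0
```

```bash
python3 - <<'E'
from h import *
import cv2
a=imaging.get_image("scene")[100:250,280:480]; b=imaging.get_image("top")[100:250,260:460]
cv2.imwrite("pics/c3.png",np.vstack([cv2.resize(a,(400,300)),cv2.resize(b,(400,300))]))
s=manip.get_state();print(s["position"],s["contact_force"])
E
```

```text
[0.57693147 0.07266533 0.09434189] [0.67756388 0.49162171 0.45028794]
```

View pics/c3.png

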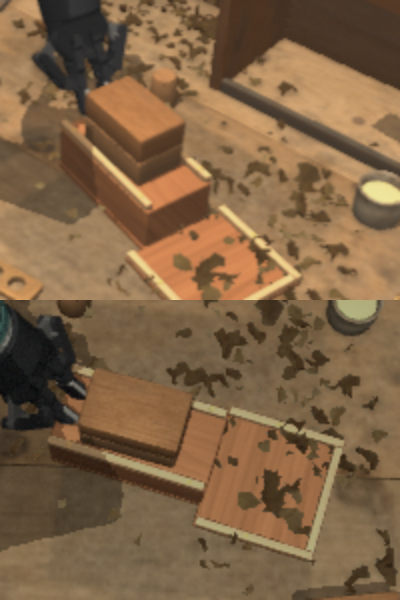

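Fingers are just at the rear face. I push 70 mm along the tread at 40 mm/s.

Call:
jog_arm --deltas '[0, 0, 0, -1, -4, 0, 0.25, 0, 0, 0, -2, -8, 0, 0.25, 0, 0, 0, -3, -12, 0, 0.25, 0, 0, 0, -4, -15, 0, 0.25, 0, 0, 0, -5, -19, 0, 0.25, 0, 0, 0, -6, -23, 0, 0.25, 0, 0, 0, -7, -27, 0, 0.25, 0, 0, 0, -8, -31, 0, 0.25, 0, 0, 0, -9, -35, 0, 0.25, 0, 0, 0, -10, -39, 0, 0.25, 0, 0, 0, -11, -42, 0, 0.25, 0, 0, 0, -12, -46, 0, 0.25, 0, 0, 0, -13, -50, 0, 0.25, 0, 0, 0, -14, -54, 0, 0.25, 0, 0, 0, -16, -58, 0, 0.25, 0, 0, 0, -17, -62, 0, 0.25, 0, 0, 0, -18, -65, 0, 0.25, 0, 0, 0, -18, -68, 0, 0.25, 0, 0, 0, -18, -68, 0, 0.25]'

```text
clock: 5.7
position: [0.5587, 0.0042, 0.0945]
ee_rot: [0.158, 0.767, 0.587, -0.206]
contact_force: [-0.2, 0.4, 0.9]
width: 0.0215
gripper_force: 0.2
```

```bash
python3 - <<'E'
from h import *
import cv2
a=imaging.get_image("scene")[120:270,280:480]; b=imaging.get_image("top")[100:250,260:460]
cv2.imwrite("pics/c4.png",np.hstack([cv2.resize(a,(400,300)),cv2.resize(b,(400,300))]))
s=manip.get_state();print(s["position"],s["contact_force"])
E
```

```text
[0.55881544 0.00428303 0.09457345] [-0.65863543  0.75726358 -0.2481932 ]
```

View pics/c4.png

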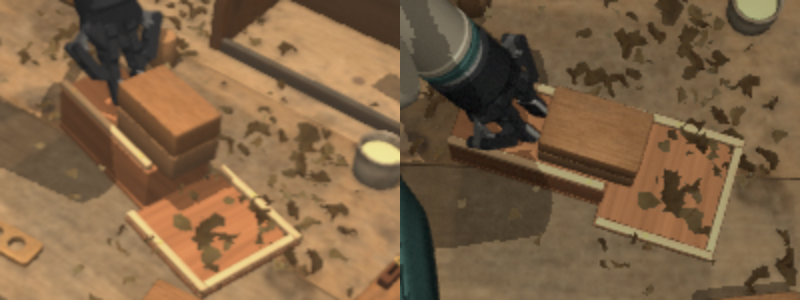

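The block has slid straight by about 68 mm and overhangs the edge, so roughly 20 mm remain. Slow final push.

Call:
jog_arm --deltas '[0, 0, 0, -0.5, -2, 0, 0.25, 0, 0, 0, -1, -4, 0, 0.25, 0, 0, 0, -1.5, -6, 0, 0.25, 0, 0, 0, -2, -8, 0, 0.25, 0, 0, 0, -2.5, -10, 0, 0.25, 0, 0, 0, -3, -12, 0, 0.25, 0, 0, 0, -3.5, -13.5, 0, 0.25, 0, 0, 0, -4, -15, 0, 0.25, 0, 0, 0, -4.3, -16, 0, 0.25, 0, 0, 0, -4.5, -17, 0, 0.25, 0, 0, 0, -4.8, -18, 0, 0.25, 0, 0, 0, -5, -19, 0, 0.25, 0, 0, 0, -5.3, -20, 0, 0.25, 0, 0, 0, -5.6, -21, 0, 0.25, 0, 0, 0, -5.6, -21, 0, 0.25, 0, 0, 0, -5.6, -21, 0, 0.25]'

```text
clock: 7.4
position: [0.5533, -0.0164, 0.0944]
ee_rot: [0.158, 0.767, 0.587, -0.206]
contact_force: [-0.2, 3.1, 2.8]
width: 0.0216
gripper_force: 1.6
```

```bash
python3 - <<'E'
from h import *
import cv2
a=imaging.get_image("scene")[120:270,280:480]; b=imaging.get_image("top")[100:250,260:460]
cv2.imwrite("pics/c5.png",np.hstack([cv2.resize(a,(400,300)),cv2.resize(b,(400,300))]))
s=manip.get_state();print(s["position"],s["contact_force"])
E
```

```text
[ 0.5533012  -0.01639272  0.09431043] [1.51165742 2.97251184 2.44645476]
```

View pics/c5.png

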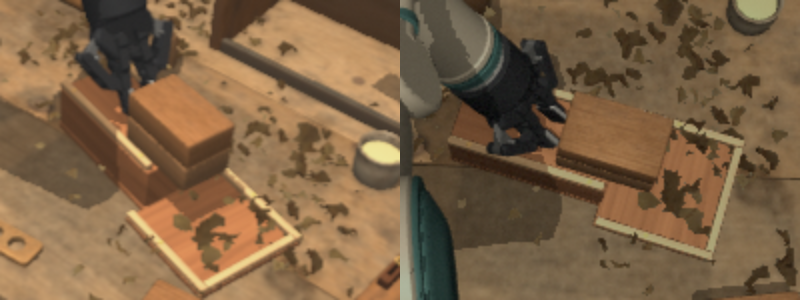

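The block is on the brink and still level. I continue slowly.

Call:
jog_arm --deltas '[0, 0, 0, -0.3, -1, 0, 0.25, 0, 0, 0, -0.5, -2, 0, 0.25, 0, 0, 0, -0.8, -3, 0, 0.25, 0, 0, 0, -1, -4, 0, 0.25, 0, 0, 0, -1.3, -5, 0, 0.25, 0, 0, 0, -1.3, -5, 0, 0.25, 0, 0, 0, -1.3, -5, 0, 0.25, 0, 0, 0, -1.3, -5, 0, 0.25]'

```text
clock: 8.3
position: [0.5519, -0.0214, 0.0943]
ee_rot: [0.158, 0.767, 0.587, -0.206]
contact_force: [0.6, 1.7, 3.1]
width: 0.0212
gripper_force: 1.3
```

```bash
python3 - <<'E'
from h import *
import cv2
a=imaging.get_image("scene")[120:270,280:480]; b=imaging.get_image("top")[100:250,260:460]
cv2.imwrite("pics/c6.png",np.hstack([cv2.resize(a,(400,300)),cv2.resize(b,(400,300))]))
s=manip.get_state();print(s["position"],s["contact_force"])
o=cv2.imread("pics/c5.png");print(np.abs(o.astype(int)-cv2.imread("pics/c6.png"))[:,:400].mean())
E
```

```text
[ 0.55189614 -0.02142188  0.09428007] [1.45974595 2.06859676 2.31387324]
1.4759805555555556
```

View pics/c6.png

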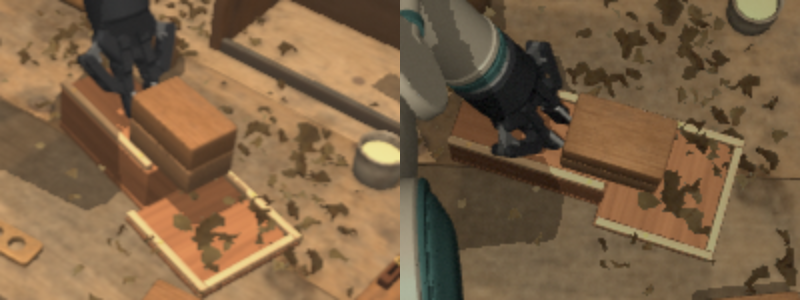

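Still level. The tool feels an upward force, so finger friction is holding the rear end down. I back off a little so the block is free to tip.

Call:
jog_arm --deltas '[0, 0, 0, 0.5, 2, 0, 0.25, 0, 0, 0, 2, 7, 0, 0.25, 0, 0, 0, 3, 12, 0, 0.25, 0, 0, 0, 3, 12, 0, 0.25, 0, 0, 0, 3, 12, 0, 0.25, 0, 0, 0, 3, 12, 0, 0.25, 0, 0, 0, 3, 12, 0, 0.25, 0, 0, 0, 3, 12, 0, 0.25]'

```text
clock: 9.2
position: [0.555, -0.0093, 0.0944]
ee_rot: [0.158, 0.767, 0.587, -0.206]
contact_force: [0.1, -0.1, 0.6]
width: 0.0212
gripper_force: 0.0
```

```bash
cat >d.py <<'E'
from h import *
import cv2,sys
b=imaging.get_image("scene")[120:270,280:480]; b=cv2.resize(b,(400,300))
o=cv2.imread("pics/c6.png")[:,:400]
# lower half of frame: block region/lead end, where the arm is not seen
print("roi diff",np.abs(o[110:200,150:250].astype(int)-b[110:200,150:250]).mean())
cv2.imwrite(sys.argv[1],b); s=manip.get_state();print(s["clock"],s["position"],s["contact_force"])
best=None
t=o[85:160,170:245]  # block corner patch
r=cv2.matchTemplate(b,t,cv2.TM_CCOEFF_NORMED);m=cv2.minMaxLoc(r);print("match",m[1],m[3])
E
python3 d.py pics/n1.png
```

```text
roi diff 0.4232222222222222
9.25 [ 0.55500026 -0.0093271   0.09435764] [-0.57865234 -0.99098456  0.83929014]
match 0.9997468590736389 (170, 85)
```

Call:
jog_arm --deltas '[0, 0, 0, -2.5, -10, 0, 0.25, 0, 0, 0, -3.3, -12.5, 0, 0.25, 0, 0, 0, -3.8, -14.5, 0, 0.25, 0, 0, 0, -2.6, -10, 0, 0.25, 0, 0, 0, -2.6, -10, 0, 0.25, 0, 0, 0, -2.6, -10, 0, 0.25, 0, 0, 0, -2.6, -10, 0, 0.25, 0, 0, 0, -4, -15, 0, 0.25, 0, 0, 0, -4.4, -17, 0, 0.25, 0, 0, 0, -2.6, -10, 0, 0.25, 0, 0, 0, -2.6, -10, 0, 0.25, 0, 0, 0, -2.6, -10, 0, 0.25, 0, 0, 0, -2.6, -10, 0, 0.25, 0, 0, 0, -2.6, -10, 0, 0.25]'

```text
clock: 10.65
position: [0.5525, -0.0192, 0.0943]
ee_rot: [0.158, 0.767, 0.587, -0.205]
contact_force: [0.5, 0.7, 0.7]
width: 0.0214
gripper_force: 0.0
```

```bash
python3 d.py pics/n2.png
```

```text
roi diff 31.862037037037037
10.7 [ 0.55241823 -0.01923043  0.09432655] [ 0.01030404 -0.68409181  0.06003664]
match 0.6324125528335571 (126, 111)
```

It tipped. I retract backwards, then up.

Call:
jog_arm --deltas '[0, 0, 0, 3, 12, 0, 0.25, 0, 0, 0, 8, 29, 5, 0.25, 0, 0, 0, 12, 45, 20, 0.25, 0, 0, 0, 16, 60, 50, 0.25, 0, 0, 0, 20, 75, 85, 0.25, 0, 0, 0, 24, 90, 120, 0.25, 0, 0, 0, 24, 90, 130, 0.25, 0, 0, 0, 24, 90, 130, 0.25, 0, 0, 0, 24, 90, 130, 0.25]'

```text
clock: 11.6
position: [0.5758, 0.0711, 0.2232]
ee_rot: [0.157, 0.767, 0.587, -0.206]
contact_force: [0.1, -0.4, -0.3]
width: 0.0213
gripper_force: 0.0
```

```bash
python3 d.py pics/n3.png; python3 - <<'E'
from h import *
import cv2
a=imaging.get_image("scene")[120:345,240:440]; b=imaging.get_image("top")[100:325,260:460]
cv2.imwrite("pics/c7.png",np.hstack([cv2.resize(a,(400,450)),cv2.resize(b,(400,450))]))
E
```

```text
roi diff 31.19788888888889
11.65 [0.57545085 0.07067783 0.22269339] [-0.01632743  0.38150733 -0.61670085]
match 0.7581209540367126 (126, 106)
```

View pics/c7.png

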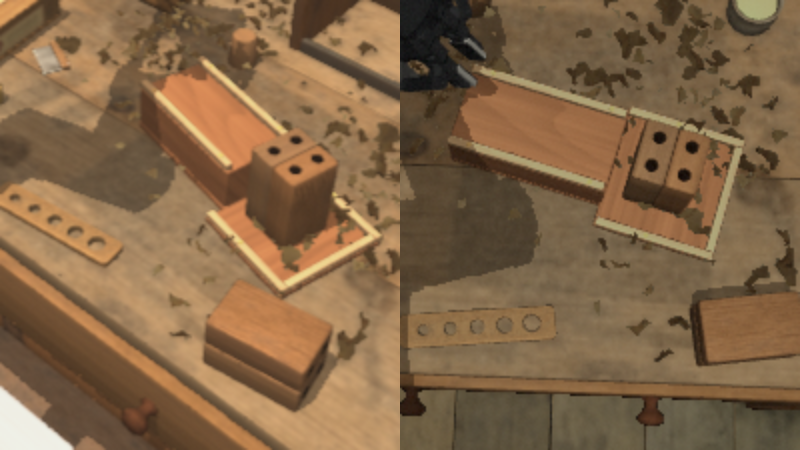

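The drilled end faces up at crop (290,155) / (668,155) and the block stands on the lower tread. The spare block is unmoved. A quick numeric check that it's plumb comes before handing in.

```bash
python3 - <<'E'
from h import *
s=lambda u,z:ray("scene",crop(u,2,240,120),z)
t=lambda u,z:ray("top",crop((u[0]-400,u[1]),2,260,100),z)
print("scene front corner top/bottom",s((291,185),.118),s((291,243),.008))
print("top-face centre by holes",np.mean([t(u,.118) for u in[(659,138),(692,147),(684,175),(652,165)]],0),np.mean([s(u,.118) for u in[(273,151),(294,139),(318,158),(295,169)]],0))
import cv2
a=cv2.imread("pics/n3.png");b=cv2.resize(imaging.get_image("scene")[120:270,280:480],(400,300));print("still",np.abs(a.astype(int)-b).max())
E
```

```text
scene front corner top/bottom [ 474.53006532 -170.00162471] [ 494.0410001  -171.47588277]
top-face centre by holes [ 519.61383231 -143.96576245] [ 516.63729244 -145.81726589]
still 36
```

```bash
python3 -c "
from rig import manip
print(manip.sign_off())"
```

```text
the job is handed in; nothing more can be done
None
```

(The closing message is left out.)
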